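# Confirm the pick at the lit bin and close the order

## Robot

A 6-joint arm with a two-finger parallel gripper is mounted at the origin on the work surface. World frame = base frame: x ahead of the robot, y to its left, z up, the work surface at z = 0. Lengths are in mm, angles in rad, forces in N, time in s.
With the tool pointing down it reaches from about 250 to 850 mm from the base axis. Payload 12.5 kg.
Tool frame: the origin (TCP) lies midway between the tips of the shut fingers; the grasp point (between the pads) lies grasp_offset behind it (grasp_offset is the distance from the TCP to the grasp point, in mm); z points along the fingers, y is the line along which they close (so a half turn about z gives the same grasp; the last joint's range is limited). The gripper opens to 93 mm and grips with 3 to 60 N. Pads are 15 mm wide; open, the fingers measure 128 mm over their backs; the gripper's body (75 mm by 188 mm) begins 65 mm behind the grasp point.
Start: joints at [-0.085, 0.351, 1.652, -0, 1.139, -0.085], TCP at [549.986, 0.027, 218.633] pointing down, gripper open.
Joint ranges: [-2.75, 2.75], [-0.79, 2.1], [0.01, 2.65], [-1.57, 4.71], [0.07, 3.14], [-2.87, 2.87]. Speed limits (rad/s): [2.22, 2.22, 2.79, 3.14, 3.14, 3.14].

## Interface

Orientations are given as a unit quaternion [x, y, z, w].
In Python, from rig import * gives the robot as it stands.
- The arm moves only by the tool move_arm, never from a script. Its argument "increments" is a list that holds one entry, the list of rows, each a list of 7 numbers: the shift along the tool's x, y, z each as a share of 0.08 m, from -1 to 1, then the turn, a rotation vector about the tool's x, y, z each as a share of 60 degrees, from -1 to 1, then the closure in counts, from 0 (fully open) to 255 (shut). A call has exactly 5 rows; each row is the pose to reach, as a shift and turn from the pose commanded when the call began, along the tool's axes at that moment; what a row does not reach only later rows make up. A row lasts 1/10 s, in which the tool goes at most 50 mm and 8.59 degrees, less where a joint would pass 70% of its speed; a pose out of reach is approached as far as the arm can. A call with a number of a shift or a turn outside -1 to 1 is refused whole. A call with a gripper value outside its range is refused whole. The fingers move at their own pace and stop on an object; "force" is the grip in N (left out, the last holds). Time passes only in rows, so rows that repeat a pose let the fingers close, or fill a call up. It gives the time, the measured TCP pose, the force, the opening and the grip force at its end, in the units of the state.
- state(): the state, without advancing time (a new reading comes with each control period).
- get_image(name): name is "scene" or "side" or "wrist"; returns the picture (480x640x3 uint8, blue, green, red); there is no depth.
- get_calibration(name): a dict with "mtx" (3x3 intrinsics, pixels), "dist_coeffs" ([k1, k2, p1, p2, k3] as OpenCV has them; the pictures are not rectified), "R" (3x3) and "t" (3): a world point X has camera coordinates R X + t; the wrist camera has in their place "mount" (4x4, takes a point from camera to tool coordinates, whose origin is the TCP and whose axes are the flange's). Camera axes: x right, y down, z forward; pixel columns grow to the right and rows downward; lengths in mm; the calibration is good to about 2 mm. A picture is of the moment at which its call begins: read the wrist's pose just before it. get_calibration takes no time and is no camera call.
- hand_in(): hands the job in; it is judged then, once.
Trained networks look in the newest picture that a camera, given by its name, has taken for a name from the list of things; names that differ only in an ending like _2 or _b are one class to them, and where a whole thing is asked for, a point or a joint stands for the part that bears it (a point fixed in the world has none). Each returns a list of dicts, best first, with "p" (0 to 1); they miss things now and then, are a little off and sometimes report something else, mostly with a low value. They report only what shows in the picture. A call takes as long as a camera call. They do not tell look-alikes from the thing itself.
- regions_of(camera, thing): "mask" (480x640 bool, what is visible of it) and "centre" ([row, column] in pixels, amid what is visible of it).
The state is a dict: "time_s": time; "qpos": joint angles; "qvel": joint speeds; "effort": joint torques, N m; "position": TCP position; "tool_rot": TCP orientation; "force": force on the tool from outside, world axes, zero at the start; "moment": the same for the moment, N m; "gripper_width": opening from 0.0 (shut) to 1.0 (fully open); "grasp_force": force on a finger pad.
Only numpy, scipy, OpenCV 4.12 (cv2) and the standard library are available. Lean on these libraries where they do the work, as an engineer would, in place of code of your own. Each camera call takes 0.05 s, during which the arm holds its last target. There are 200 camera calls.

## Task

The parts from the bin with the lit amber button are already in the kit tray: confirm that pick by gently pressing the lit button with the fingertips, about half way down or more so that it registers, and letting it spring back, then close the order the same way with the big blue button on the grey control box beside the rack, and draw the hand clear. Do not touch the three modules with dark buttons, and do not shift or lift the control box, the bins or anything else on the bench.

Things in the scene. Friction and masses are not known exactly. Their poses are not given: they have to be found in the camera images.
- rack: fixed pick-to-light rack: grey steel tray 420 mm wide, reaching 290 mm back from the rail, with four blue bins side by side; along its front a sloping aluminium rail carries four button modules 100 mm apart, one before each bin. Its frame is under 55 mm high; origin on the bench below the middle of the rail; x towards the bins, y along the rail
- module_lit: the module whose button is lit: grey module 92 mm wide, 62 mm deep, 25 mm thick on the rail at the front of the rack; its face slopes 0.4 rad (23 degrees) from level, lower towards the robot. Origin on the bench straight below the middle of the housing; x from the rail to the bins, y along the rail, z up. A small black display (at +y) and two tiny keys (at -y) beside the button belong to the housing
- lit_button (a joint): the lit, glowing amber button: spring push button, travel 10 mm; 0 = out, grows as it is pressed, 0.010 = down on its hard stop. The spring pushes back with 1.5 N at the start, 4.7 N at 0.004, 5.5 N half way and 9.5 N at the stop; it springs back by itself. It registers when nearly half way down (beyond 0.004 for 0.05 s); it is out again below 0.001
- lit_button_top (a point): centre of the top face of that button (a round cap 30 mm in diameter, standing 14 mm proud of the module's face), about 69 mm above the bench; moves with the button. Its z axis points straight out of the button (up and, at 0.4 rad from the vertical, towards the robot): the button is pressed along -z
- module_a: a module with a dark button: like module_lit, but its button is dark grey, unlit, and its display blank
- dark_button_a (a joint): the dark button of module_a, same spring and travel as the lit one
- dark_button_a_top (a point): centre of that dark button's top face, axes as for the lit one
- module_b: a module with a dark button: like module_lit, but its button is dark grey, unlit, and its display blank
- dark_button_b (a joint): the dark button of module_b, same spring and travel as the lit one
- dark_button_b_top (a point): centre of that dark button's top face, axes as for the lit one
- module_c: a module with a dark button: like module_lit, but its button is dark grey, unlit, and its display blank
- dark_button_c (a joint): the dark button of module_c, same spring and travel as the lit one
- dark_button_c_top (a point): centre of that dark button's top face, axes as for the lit one
- bin_a: open-fronted blue stacking bin of screws, nuts or rivets, 200 mm deep, 92 mm wide, 80 mm high at the rear and 42 mm at its front lip, 0.9 kg, loose on the rack's 12 mm high tray; origin at the middle of its underside
- bin_b: open-fronted blue stacking bin of screws, nuts or rivets, 200 mm deep, 92 mm wide, 80 mm high at the rear and 42 mm at its front lip, 0.9 kg, loose on the rack's 12 mm high tray; origin at the middle of its underside
- bin_c: open-fronted blue stacking bin of screws, nuts or rivets, 200 mm deep, 92 mm wide, 80 mm high at the rear and 42 mm at its front lip, 0.9 kg, loose on the rack's 12 mm high tray; origin at the middle of its underside
- bin_d: open-fronted blue stacking bin of screws, nuts or rivets, 200 mm deep, 92 mm wide, 80 mm high at the rear and 42 mm at its front lip, 0.9 kg, loose on the rack's 12 mm high tray; origin at the middle of its underside
- order_box: order control box, a light grey block 90 x 110 x 60 mm on a rubber foot, 1.4 kg, standing loose on the bench to one side of the rack (left or right), with a big round blue button in the middle of its top; origin at the middle of its underside, z up
- order_button (a joint): the big blue order-complete button on the control box: spring push button, travel 10 mm; 0 = out, grows as it is pressed, 0.010 = down on its hard stop. The spring pushes back with 1.5 N at the start, 4.7 N at 0.004, 5.5 N half way and 9.5 N at the stop; it springs back by itself. It registers when nearly half way down (beyond 0.004 for 0.05 s); it is out again below 0.001
- order_button_top (a point): centre of the top face of the blue button (round cap 40 mm in diameter, standing 14 mm proud of the box's top, 74 mm above the bench); z axis up, pressed straight down; moves with the button
- kit_tray: grey two-compartment tray 150 x 105 x 35 mm with the parts picked so far, 0.8 kg, on the other side of the rack from the control box; origin at the middle of its underside
- hammer: engineer's hammer with a blue and black handle, about 250 mm long and 100 mm across the head, 32 mm high, lying across the bench between the robot and the rack; origin on the bench below the handle, 90 mm from the head; x axis along the handle towards the head
- disc_carton: white and blue open carton of cutting discs, 128 mm square and 50 mm high, its blue flap standing up on the robot side to about 115 mm; origin at the middle of its underside
- grinding_disc: grinding disc 116 mm in diameter, 7 mm thick, lying flat on the bench; origin at the middle of its underside
Not all that is in view belongs to the job. Of the things that look like the order_box, take the one that is farthest from the robot's base at the start.

How it is judged:
By the outcome, as a careful person would: the job done as asked, in the order asked, and still so for the second after the job is handed in, with the robot touching nothing.
It also fails if it takes over 45 s, if anything falls off the work surface, if the arm or the gripper's body presses on something with over 40 N, if the wrist force passes 120 N, or if a joint passes its speed limit or range.

## Working session

There is one attempt and no reset: what is moved stays moved. The work goes in short steps, Python scripts to look and compute and a tool call to move; the robot and the scene stay as the last step left them, time stands still between calls to the robot, and variables do not carry over. Pictures are saved under pics/ and viewed, at most 10 in all, crops included, and the job is handed in when it is done.

Besides the shell and the picture viewer there is one more tool, called after "Call:" by a JSON object that holds its "fn" and its "kwargs". move_arm: Moves the arm, as the interface text tells. Its arguments: {"type":"object","properties":{"increments":{"type":"array","items":{"type":"array","items":{"type":"array","items":{"type":"number"}}}},"force":{"type":"number"}},"required":["increments"]}

```bash
mkdir -p pics; cat > h.py <<'E'
from rig import *
import numpy as np, cv2
from scipy.spatial.transform import Rotation as Ro
def cam(name):
    c=get_calibration(name); K=np.array(c["mtx"],float); d=np.array(c["dist_coeffs"],float)
    if "R" in c: R=np.array(c["R"]); t=np.array(c["t"])
    else:
        s=state(); M=np.array(c["mount"]); T=np.eye(4); T[:3,:3]=Ro.from_quat(s["tool_rot"]).as_matrix(); T[:3,3]=s["position"]
        W=np.linalg.inv(T@M); R=W[:3,:3]; t=W[:3,3]
    return K,d,R,t.ravel()
def ray(c,uv):
    K,d,R,t=c
    p=cv2.undistortPoints(np.array([[uv]],float),K,d).ravel()
    return -R.T@t, R.T@np.array([p[0],p[1],1])
def atz(c,uv,z):
    o,v=ray(c,uv); return o+v*(z-o[2])/v[2]
def tri(a,b):
    A=[];B=[]
    for o,v in (a,b):
        v=v/np.linalg.norm(v);P=np.eye(3)-np.outer(v,v);A.append(P);B.append(P@o)
    return np.linalg.solve(sum(A),sum(B))
E
python3 - <<'E'
from h import *
print(state())
for n in("scene","side","wrist"):
    c=cam(n); im=get_image(n); cv2.imwrite(f"pics/{n}0.png",im)
    for th,z in(("lit_button_top",60),("lit_button",69),("order_button",74),("order_box",60),("dark_button_a",69),("module_lit",50)):
        for r in regions_of(n,th)[:5]:
            if r["p"]<.2: continue
            m=r["mask"];ce=r["centre"]
            print(n,th,round(r["p"],2),np.round(ce),m.sum(),np.round(atz(c,(ce[1],ce[0]),z)))
E
```

```text
{'time_s': 0.0, 'qpos': array([-8.46171918e-02,  3.51265252e-01,  1.65240415e+00, -1.80729601e-05,
        1.13906541e+00, -8.46226162e-02]), 'qvel': array([ 0.00016199,  0.00075548,  0.00030231,  0.00095309, -0.0010918 ,
        0.00032022]), 'effort': array([ 1.41757551e-03, -4.97321892e+01, -2.85254824e+01,  6.99741254e-02,
        2.57699919e-02, -1.73020858e-04]), 'position': array([5.49672477e+02, 3.93279889e-02, 2.18093106e+02]), 'tool_rot': array([ 7.07102071e-01,  7.07111261e-01, -3.74509881e-04, -4.31207277e-04]), 'force': array([ 0.25759473, -0.37004261,  0.12714536]), 'moment': array([-0.00190897, -0.02012327,  0.01235169]), 'grasp_force': 0.0, 'gripper_width': 1.0012182039189164}
scene lit_button_top 0.7 [383. 372.] 5816 [707. 133.  60.]
scene lit_button_top 0.49 [275. 295.] 171 [520. -59.  60.]
scene lit_button_top 0.29 [262. 247.] 167 [ 512. -166.   60.]
scene lit_button 0.57 [272. 291.] 142 [520. -68.  69.]
scene order_button 0.59 [243. 151.] 302 [ 521. -373.   74.]
scene order_button 0.59 [164. 145.] 250 [ 320. -473.   74.]
scene order_button 0.26 [272. 246.] 1145 [ 
[... 824 characters left out ...]
38.   60.]
side order_box 0.84 [337. 393.] 2714 [ 502. -409.   60.]
side order_box 0.63 [399. 308.] 3326 [ 297. -512.   60.]
side dark_button_a 0.51 [208. 322.] 70 [516. 111.  69.]
side dark_button_a 0.5 [224. 336.] 73 [525.  20.  69.]
side module_lit 0.78 [249. 349.] 623 [530. -72.  50.]
wrist lit_button_top 0.93 [300. 286.] 1129 [523. -69.  60.]
wrist lit_button_top 0.51 [458. 173.] 3235 [ 415. -227.   60.]
wrist lit_button 0.91 [298. 284.] 1118 [523. -63.  69.]
wrist order_box 0.49 [441. 418.] 8180 [ 642. -209.   60.]
wrist dark_button_a 0.68 [ 32. 287.] 1792 [529. 131.  69.]
wrist dark_button_a 0.62 [176. 287.] 1357 [527.  35.  69.]
wrist module_lit 0.93 [292. 297.] 7821 [532. -66.  50.]
```

View pics/scene0.png

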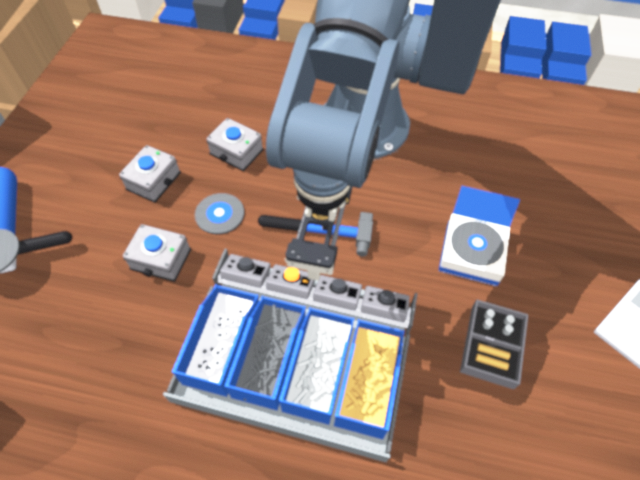

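View pics/side0.png

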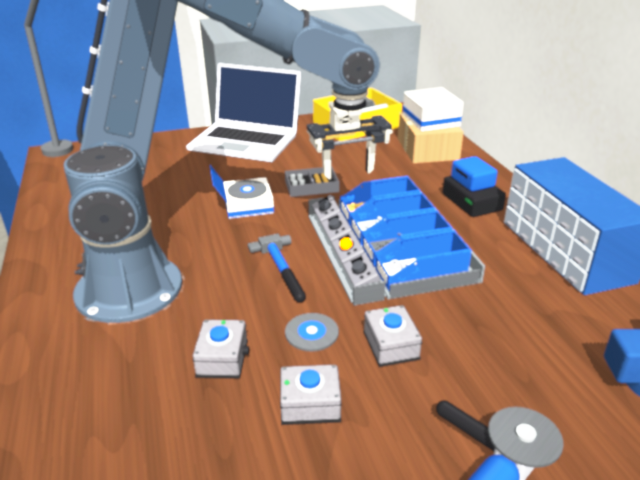

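Scene: the lit button is at about (291,274), second module from the right-hand side of the robot. Three look-alike boxes stand at (152,243), (147,163) and (233,133). The farthest from the base is the one beside the rack, at about (521,-373). I'll move to an inclined standoff above the lit button with the fingers shut.

Call:
{"fn": "move_arm", "kwargs": {"increments": [[[-0.27,-0.25,0.3,-0.12,0,0,255],[-0.54,-0.5,0.6,-0.25,0,0,255],[-0.81,-0.73,0.94,-0.382,0,0,255],[-0.81,-0.73,0.94,-0.382,0,0,255],[-0.81,-0.73,0.94,-0.382,0,0,255]]], "force": 20}}

```text
time_s: 1.55
position: [489.8, -65.2, 142.4]
tool_rot: [0.694, 0.692, 0.14, 0.14]
force: [-0.2, 0.1, 0.5]
gripper_width: 0.616
grasp_force: 0.0
```

```bash
cat > look.py <<'E'
from h import *
import sys
s=state(); R=Ro.from_quat(s["tool_rot"]).as_matrix()
print(s["time_s"],np.round(s["position"],1),"z",np.round(R[:,2],3),"y",np.round(R[:,1],3),s["gripper_width"],np.round(s["force"],1))
cs={n:cam(n) for n in("wrist","scene","side")}
rays=[]
for n in("wrist","scene","side"):
    im=get_image(n); cv2.imwrite(f"pics/{n}{sys.argv[1]}.png",im)
    for th,z in((("lit_button",69),("dark_button_a",69)) if sys.argv[2]=="lit" else (("order_button",74),)):
        for r in regions_of(n,th)[:5]:
            if r["p"]<.3: continue
            ce=r["centre"]; X=atz(cs[n],(ce[1],ce[0]),z)
            print(n,th,round(r["p"],2),np.round(ce),r["mask"].sum(),np.round(X,1), "tool", np.round(R.T@(X-s["position"]),1))
E
python3 look.py 1 lit
```

```text
1.55 [489.8 -65.2 142.4] z [ 0.387 -0.    -0.922] y [ 0.922 -0.002  0.387] 0.6160697760838945 [-0.2  0.1  0.5]
wrist lit_button 0.56 [247. 315.] 1925 [518.7 -63.6  69. ] tool [ 1.6 -1.8 78.9]
wrist dark_button_a 0.85 [ 74. 322.] 2359 [523.1  33.5  69. ] tool [98.7  2.1 80.6]
scene lit_button 0.65 [273. 291.] 119 [522.7 -67.6  69. ] tool [-2.4  2.  80.5]
scene dark_button_a 0.74 [287. 340.] 170 [531.1  38.8  69. ] tool [104.    9.4  83.7]
scene dark_button_a 0.67 [298. 386.] 174 [534.3 132.1  69. ] tool [197.3  12.2  85. ]
scene dark_button_a 0.63 [266. 248.] 154 [ 525.4 -158.7   69. ] tool [-93.5   4.6  81.5]
side lit_button 0.64 [246. 345.] 88 [514.5 -81.1  69. ] tool [-16.   -5.6  77.3]
side dark_button_a 0.61 [206. 324.] 67 [525.4 117.8  69. ] tool [183.    4.1  81.5]
```

View pics/wrist1.png

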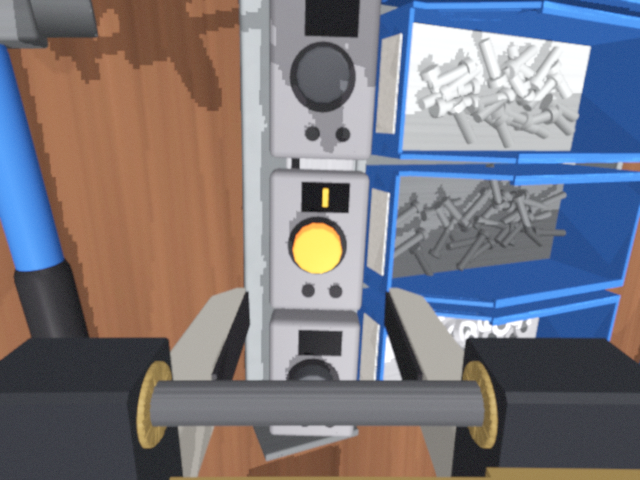

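Wrist view: the lit button's cap is centred at about (317,247), with dark buttons above and below it. It lies 79 mm along the tool axis and within about 2 mm laterally. I'll descend while the fingers shut.

Call:
{"fn": "move_arm", "kwargs": {"increments": [[[0,0,0.1,0,0,0,255],[0,-0.01,0.2,0,0,0,255],[0,-0.01,0.3,0,0,0,255],[0,-0.01,0.4,0,0,0,255],[0,-0.01,0.5,0,0,0,255]]]}}

```text
time_s: 2.5
position: [506.6, -64.8, 105.4]
tool_rot: [0.693, 0.693, 0.14, 0.14]
force: [0.6, -0.4, -0.0]
gripper_width: 0.005
grasp_force: 0.0
```

Call:
{"fn": "move_arm", "kwargs": {"increments": [[[0,0,0,0,0,0,255],[0,0,0.1,0,0,0,255],[0,0,0.2,0,0,0,255],[0,0,0.3,0,0,0,255],[0,0,0.35,0,0,0,255]]]}}

```text
time_s: 3.0
position: [517.4, -64.7, 79.6]
tool_rot: [0.693, 0.693, 0.14, 0.14]
force: [-1.2, 0.7, -0.1]
gripper_width: 0.008
grasp_force: 0.0
```

```bash
python3 look.py 2 lit
```

```text
3.0 [517.4 -64.7  79.6] z [ 0.389  0.    -0.921] y [ 0.921 -0.     0.389] 0.007924725467702027 [-1.2  0.7 -0.1]
wrist lit_button 0.9 [278. 313.] 1496 [519.1 -56.3  69. ] tool [ 8.4 -2.6 10.4]
wrist dark_button_a 0.91 [457. 317.] 388 [ 521.  -154.1   69. ] tool [-89.4  -0.8  11.2]
wrist dark_button_a 0.82 [ 61. 321.] 4891 [523.   32.9  69. ] tool [97.6  1.  12. ]
scene lit_button 0.49 [273. 289.] 147 [524.3 -71.   69. ] tool [-6.3  2.2 12.5]
scene dark_button_a 0.51 [290. 339.] 148 [538.2  36.2  69. ] tool [101.   15.   17.9]
scene dark_button_a 0.46 [264. 244.] 153 [ 524.  -166.7   69. ] tool [-102.     2.    12.4]
scene dark_button_a 0.43 [297. 388.] 161 [532.9 135.5  69. ] tool [200.2  10.1  15.8]
side lit_button 0.5 [244. 347.] 108 [521.2 -76.8  69. ] tool [-12.1  -0.7  11.3]
```

View pics/wrist2.png

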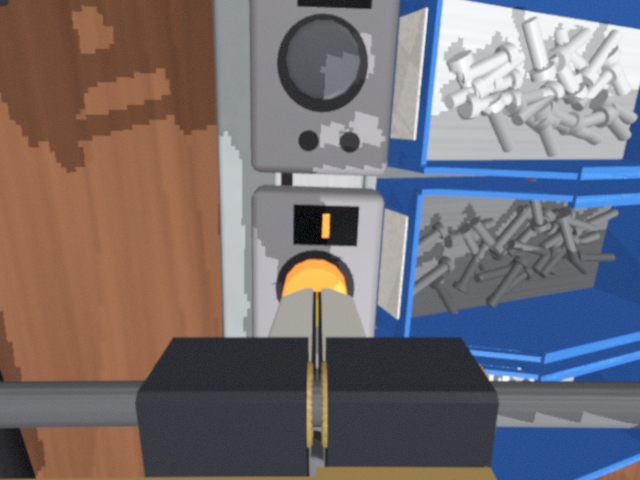

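The cap (diameter about 62 px, centre about (315,292)) sits right under the shut fingertips. I'll press in steps.

Call:
{"fn": "move_arm", "kwargs": {"increments": [[[0,0,0.06,0,0,0,255],[0,0,0.11,0,0,0,255],[0,0,0.15,0,0,0,255],[0,0,0.18,0,0,0,255],[0,0,0.18,0,0,0,255]]]}}

```text
time_s: 3.95
position: [523.0, -64.8, 67.0]
tool_rot: [0.693, 0.693, 0.14, 0.14]
force: [-1.5, -1.1, 4.0]
gripper_width: 0.007
grasp_force: 2.1
```

Call:
{"fn": "move_arm", "kwargs": {"increments": [[[0,0,0.02,0,0,0,255],[0,0,0.04,0,0,0,255],[0,0,0.045,0,0,0,255],[0,0,0.045,0,0,0,255],[0,0,0.045,0,0,0,255]]]}}

```text
time_s: 4.45
position: [524.3, -64.8, 63.9]
tool_rot: [0.693, 0.693, 0.14, 0.141]
force: [-4.1, -1.6, 6.0]
gripper_width: 0.005
grasp_force: 3.4
```

```bash
python3 - <<'E'
from h import *
for i in range(3):
    s=state(); R=Ro.from_quat(s["tool_rot"]).as_matrix()
    print(np.round(s["position"],1),np.round(R.T@s["force"],2)); 
    if i<2: get_image("wrist")
E
```

```text
[524.3 -64.8  63.9] [-1.59 -1.41 -7.06]
[524.3 -64.8  64. ] [-2.04 -1.74 -6.92]
[524.3 -64.8  64. ] [-1.82 -1.75 -6.55]
```

About 6.9 N, so roughly 6.5 mm down, which registers. I'll retract along the axis.

Call:
{"fn": "move_arm", "kwargs": {"increments": [[[0,0,-0.1,0,0,0,255],[0,0,-0.3,0,0,0,255],[0,0,-0.6,0,0,0,255],[0,0,-0.9,0,0,0,255],[0,0,-1,0,0,0,255]]]}}

```text
time_s: 5.05
position: [493.1, -64.9, 139.5]
tool_rot: [0.693, 0.693, 0.141, 0.142]
force: [0.4, 0.7, -0.5]
gripper_width: 0.003
grasp_force: 0.0
```

```bash
python3 look.py 3 order
```

```text
5.05 [493.1 -64.9 139.5] z [ 0.391 -0.001 -0.92 ] y [0.92  0.    0.391] 0.002898241943283948 [ 0.4  0.7 -0.5]
wrist order_button 0.55 [232. 494.] 36438 [655.8 -66.8  74. ] tool [ -1.9 124.1 124. ]
scene order_button 0.66 [162. 142.] 220 [ 312.7 -483.9   74. ] tool [-419.  -191.8  -10. ]
scene order_button 0.61 [242. 153.] 290 [ 518.8 -370.    74. ] tool [-305.    -2.1   70.6]
scene order_button 0.56 [133. 234.] 190 [ 175.6 -301.3   74. ] tool [-236.4 -317.9  -63.8]
side order_button 0.9 [378. 310.] 353 [ 310.5 -479.3   74. ] tool [-414.3 -193.8  -10.9]
side order_button 0.77 [330. 216.] 302 [ 168. -298.   74.] tool [-233.1 -324.9  -66.8]
side order_button 0.73 [320. 390.] 262 [ 508.8 -374.6   74. ] tool [-309.6  -11.3   66.7]
```

Call:
{"fn": "move_arm", "kwargs": {"increments": [[[-0.3,0.1,-0.05,0.12,0,0,255],[-0.6,0.2,-0.1,0.25,0,0,255],[-0.9,0.33,-0.13,0.38,0,0,255],[-1,0.33,-0.13,0.384,0,0,255],[-1,0.33,-0.13,0.384,0,0,255]]]}}

```text
time_s: 5.85
position: [513.5, -145.2, 155.9]
tool_rot: [0.707, 0.707, -0.001, -0.001]
force: [-1.3, 0.3, -0.8]
gripper_width: 0.0
grasp_force: 0.0
```

Call:
{"fn": "move_arm", "kwargs": {"increments": [[[-0.2,0,0,0,0,0,255],[-0.5,0,0,0,0,0,255],[-0.8,0,0,0,0,0,255],[-1,0,0,0,0,0,255],[-1,0,0,0,0,0,255]]]}}

```text
time_s: 6.35
position: [512.9, -226.2, 157.2]
tool_rot: [0.708, 0.707, -0.001, -0.001]
force: [-0.2, -0.1, 0.0]
gripper_width: 0.007
grasp_force: 0.0
```

Call:
{"fn": "move_arm", "kwargs": {"increments": [[[-0.2,0,0,0,0,0,255],[-0.5,0,0,0,0,0,255],[-0.8,0,0,0,0,0,255],[-1,0,0,0,0,0,255],[-1,0,0,0,0,0,255]]]}}

```text
time_s: 6.85
position: [513.3, -306.1, 157.3]
tool_rot: [0.708, 0.707, -0.001, -0.001]
force: [-0.4, 0.7, -1.1]
gripper_width: 0.007
grasp_force: 0.0
```

Call:
{"fn": "move_arm", "kwargs": {"increments": [[[-0.2,0,0,0,0,0,255],[-0.5,0,0,0,0,0,255],[-0.8,0,0,0,0,0,255],[-0.8,0,0,0,0,0,255],[-0.8,0,0,0,0,0,255]]]}}

```text
time_s: 7.35
position: [513.3, -368.5, 157.2]
tool_rot: [0.707, 0.707, -0.001, -0.001]
force: [0.5, 0.2, -0.0]
gripper_width: 0.008
grasp_force: 0.0
```

```bash
python3 look.py 4 order
```

```text
7.35 [ 513.3 -368.5  157.2] z [-0.002  0.001 -1.   ] y [ 1.    -0.    -0.002] 0.007881169365257212 [ 0.5  0.2 -0. ]
wrist order_button 0.62 [250. 324.] 3196 [ 517.  -369.9   74. ] tool [-1.3  3.9 83.2]
scene order_button 0.79 [246. 150.] 285 [ 528.2 -373.    74. ] tool [-4.5 15.1 83.1]
scene order_button 0.55 [166. 146.] 53 [ 324.3 -468.1   74. ] tool [ -99.7 -188.9   83.6]
scene order_button 0.45 [136. 234.] 160 [ 186.4 -296.9   74. ] tool [  71.6 -326.8   84. ]
side order_button 0.82 [318. 390.] 261 [ 513.1 -367.5   74. ] tool [ 1.  -0.1 83.2]
side order_button 0.71 [379. 311.] 368 [ 311.2 -480.8   74. ] tool [-112.3 -201.9   83.6]
```

View pics/wrist4.png

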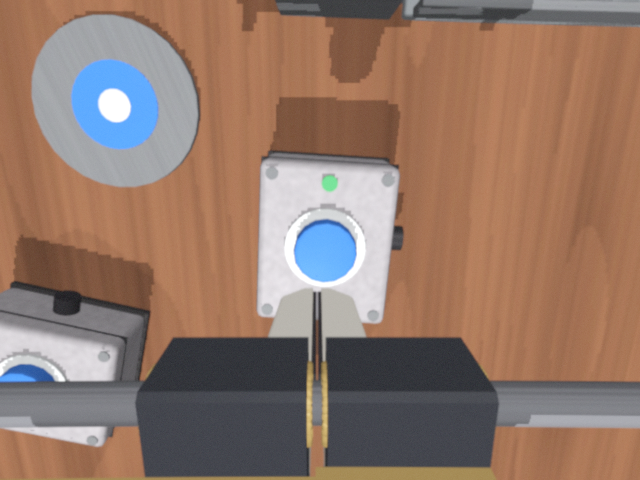

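The blue button is at (325,250), 83 mm below and about 3-4 mm off laterally. I'll correct and descend.

Call:
{"fn": "move_arm", "kwargs": {"increments": [[[-0.015,0.04,0.2,0,0,0,255],[-0.015,0.04,0.45,0,0,0,255],[-0.015,0.04,0.7,0,0,0,255],[-0.015,0.04,0.9,0,0,0,255],[-0.015,0.04,0.92,0,0,0,255]]]}}

```text
time_s: 8.15
position: [515.6, -369.1, 81.0]
tool_rot: [0.707, 0.707, -0.001, -0.003]
force: [-0.1, 0.3, -0.3]
gripper_width: 0.005
grasp_force: 0.0
```

Call:
{"fn": "move_arm", "kwargs": {"increments": [[[0,0,0.05,0,0,0,255],[0,0,0.09,0,0,0,255],[0,0,0.13,0,0,0,255],[0,0,0.15,0,0,0,255],[0,0,0.15,0,0,0,255]]]}}

```text
time_s: 8.65
position: [516.8, -370.2, 72.3]
tool_rot: [0.707, 0.707, -0.001, -0.0]
force: [0.2, 0.5, 2.8]
gripper_width: 0.003
grasp_force: 1.5
```

Call:
{"fn": "move_arm", "kwargs": {"increments": [[[0,0,0.025,0,0,0,255],[0,0,0.05,0,0,0,255],[0,0,0.065,0,0,0,255],[0,0,0.065,0,0,0,255],[0,0,0.065,0,0,0,255]]]}}

```text
time_s: 9.15
position: [516.8, -370.2, 67.2]
tool_rot: [0.707, 0.707, -0.001, -0.0]
force: [-0.5, 0.1, 6.1]
gripper_width: 0.001
grasp_force: 3.5
```

```bash
python3 - <<'E'
from h import *
for i in range(3):
    s=state(); print(np.round(s["position"],1),np.round(s["force"],2)); 
    if i<2: get_image("wrist")
E
```

```text
[ 516.8 -370.2   67.2] [-0.49  0.13  6.07]
[ 516.8 -370.2   67.3] [-0.02  0.24  7.22]
[ 516.8 -370.2   67.2] [-0.22  1.09  6.98]
```

About 6.8 mm down at about 6.8 N, so it has registered. I'll draw the hand clear.

Call:
{"fn": "move_arm", "kwargs": {"increments": [[[0,0,-0.1,0,0,0,255],[0,0,-0.3,0,0,0,255],[0,0,-0.6,0,0,0,255],[0,0,-0.9,0,0,0,255],[0,0,-1,0,0,0,255]]]}}

```text
time_s: 9.75
position: [517.3, -370.5, 149.7]
tool_rot: [0.707, 0.707, -0.001, 0.001]
force: [0.4, -0.4, -0.4]
gripper_width: 0.005
grasp_force: 0.0
```

Call:
{"fn": "move_arm", "kwargs": {"increments": [[[0,0,-0.3,0,0,0,255],[0,0,-0.6,0,0,0,255],[0,0,-0.7,0,0,0,255],[0,0,-0.7,0,0,0,255],[0,0,-0.7,0,0,0,255]]]}}

```text
time_s: 10.25
position: [516.3, -369.6, 201.3]
tool_rot: [0.707, 0.707, -0.001, -0.002]
force: [-0.4, 0.9, -0.5]
gripper_width: -0.001
grasp_force: 0.0
```

```bash
python3 - <<'E'
from h import *
cv2.imwrite("pics/scene5.png",get_image("scene"))
E
```

```text
(no output)
```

View pics/scene5.png

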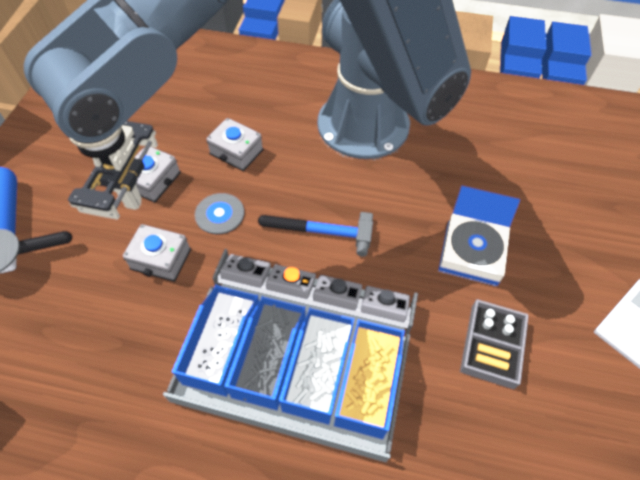

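The box is still at (152,243), the rack and the other things are unmoved, and the hand is clear.

```bash
python3 -c "
from rig import *
print(hand_in())"
```

```text
the job is handed in; nothing more can be done
None
```

I pressed the lit amber button and then the blue order button, each about 6.5 mm down by the measured force and travel; the hand is clear, the last picture shows nothing moved, and the job is handed in.

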